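# Unload the cold enamelling kiln

## Task

The kiln is cold: by its bar handle, swing the lid all the way back until it bears on the rubber buffer of its stop, bringing it up gently without forcing or banging it, and leave it resting there. Then lift the mushroom-shaped knob out of the chamber and set it down gently, standing on its foot, on the floor of the clear plastic tub. Leave everything else where it is, the kiln post in the chamber included.

Things in the scene. Friction and masses are not known exactly. Their poses are not given: they have to be found in the camera images.
- kiln: Squat top-loading kiln, fixed. Sheet case 178 (own x) by 300 (own y) by 120 mm high, walls 28 mm, chamber 122 by 244 mm, chamber floor 45 mm above the bench. Origin: centre of the underside. Own x points from front (handle) to back (hinge), z up; it stands with its hinge to the robot's left, give or take 20 degrees. A controller box 52 mm deep and 106 mm high sits on its own -y end.
- lid (a joint): Lid angle in rad: 0 shut, pi/2 upright; starts at 0 to 0.25. Slab 178 by 300 by 35 mm, 0.6 to 1 kg; the stiff spring-assisted hinge holds it at any angle; 2 to 6 N at the handle moves it. It meets its buffer somewhere from 1.66 to 1.93 rad: the stop screw's setting differs each day and is not measured. The buffer is firm: a few mm of handle travel past first touch is a hard push.
- lid_hinge (a point): Fixed point on the hinge axis, at the middle of the case's upper back edge, 122 mm above the bench. The axis runs along the kiln's own y.
- lid_handle (a point): Centre of the lid's handle: round wooden bar 12 mm thick, parallel to the hinge axis, about 100 mm free between two thin standoffs; bar centre 40 mm in front of the lid's edge. With the lid shut it lies 227.5 mm in front of the hinge axis and 17.5 mm above it; it swings with the lid. Pinched from above, the bar can turn between the fingers.
- lid_rest: Steel bracket with the lid's stop, fixed behind the kiln: upright 50 mm wide, 242 mm high, 125 mm behind the hinge axis. Through it the stop screw, with a rubber buffer 24 mm across, points at the back of the opened lid, 100 mm above the hinge axis. Its origin and axes are those of the kiln.
- knob_centre (a point): White ceramic cabinet knob, mushroom-shaped, 90 g: 51 mm high, foot 34 mm across, neck 20 mm, head 42 mm across, widest 36 to 40 mm above its underside. The point is on its axis, 25.5 mm above the underside; own z up. It stands on the chamber floor in one end of the chamber (either one).
- post: Kiln post: upright ceramic tube 32 mm across, 45 mm high, on the chamber floor in the other end, about 90 mm from the knob. Origin: centre of its underside. Leave it alone.
- tub: Clear plastic tub, open at the top, loose, 170 (own x) by 210 (own y) by 65 mm high, walls and floor 4 mm thick. Origin: centre of its underside.
- brush: Brush 180 mm long lying on the bench between kiln and tub, a bystander. Origin on the bench.
- wrench: Wrench 160 mm long lying beyond the tub, a bystander. Origin on the bench.
- flux_jar: Jar 60 mm across, 85 mm high, near the robot, a bystander. Origin: centre of its underside.
- brass_blank: Turned brass knob blank, 40 mm across, 46 mm high, standing beyond the tub, a bystander. Origin: centre of its underside.
There are look-alikes about, which are no part of the job. What is shaped like the lid_rest but yellow is not meant.

How it is judged:
On the way, in this order (a step that is already met when the one before it is completed fails the run):
1. the lid is swung back and bears on its buffer (value of joint lid above 1.5 rad and contact force between kiln and lid_rest above 0.3 N), for 0.3 s.
2. the knob stands in the tub (x of knob_centre in the frame of tub between -0.075 and 0.075 m and y of knob_centre in the frame of tub between -0.095 and 0.095 m and height (world z) of knob_centre below 0.036 m), for 0.2 s.
At the end, for the whole second after the job is handed in: The lid is swung back and at rest, bearing on its buffer (contact of more than 0.3 N), and the knob stands upright (within 0.15 rad) on the floor of the tub, inside its walls, its centre less than 36 mm above the bench, the tub at rest (all of step 1 and all of step 2 and velocity of joint lid below 0.02 rad/s and angle between knob_centre's own z axis and vertical below 0.15 rad and linear speed of tub below 0.02 m/s); the robot touches nothing.
It fails at once if the lid is forced or banged against its stop (more than 75 N on the buffer, some 33 N at the handle) (contact force between kiln and lid_rest above 75 N).
It fails at once if the knob is dropped or rammed into the tub (more than 40 N) (contact force between knob and tub above 40 N).
It fails at once if the kiln post is moved by more than 20 mm or tipped over (distance of post from where it was at the start of the episode above 0.02 m or angle between post's own z axis and vertical above 0.5 rad).
It fails at once if the tub is shoved by more than 40 mm (distance of tub from where it was at the start of the episode above 0.04 m).
It fails at once if a bystander on the bench is moved by more than 40 mm (distance of any of brush, wrench, flux_jar, brass_blank from where it was at the start of the episode above 0.04 m).
It also fails if it takes over 72 s, if anything falls off the work surface, if the arm or the gripper's body presses on something with over 40 N, if the wrist force passes 120 N, or if a joint passes its speed limit or range.

## Robot

A 6-joint arm with a two-finger parallel gripper is mounted at the origin on the work surface. World frame = base frame: x ahead of the robot, y to its left, z up, the work surface at z = 0. Lengths are in m, angles in rad, forces in N, time in s.
With the tool pointing down it reaches from about 0.425 to 0.95 m from the base axis. Payload 3.5 kg.
Tool frame: the origin (TCP) lies midway between the tips of the shut fingers; the grasp point (between the pads) lies ctrl.hold_point_z behind it (ctrl.hold_point_z is the distance from the TCP to the grasp point, in m); z points along the fingers, x is the direction in which the jaws open and shut, and the axes are right-handed (so a half turn about z gives the same grasp; the last joint's range is limited). The gripper opens to 85 mm and grips with 20 to 120 N. Pads are 22 mm wide; open, the fingers measure 114 mm over their backs; the gripper's body (76 mm by 85 mm) begins 54 mm behind the grasp point. The pads swing forward as they close: fully open they stand 13 mm farther back than shut.
Start: joints at [-1.401, 0.286, 1.577, -0, 1.279, -0.15], TCP at [0.212, -0.641, 0.231] pointing down, gripper open.
Joint ranges: [-2.77, 2.77], [-0.9, 2.22], [0.21, 2.48], [-1.53, 4.67], [0.24, 2.81], [-2.84, 2.84]. Speed limits (rad/s): [2.79, 2.79, 3.14, 3.14, 3.14, 3.14].

## Interface

Orientations are given as a unit quaternion [x, y, z, w].
In Python, from plant import ctrl gives the robot as it stands.
- The arm moves only by the tool step_arm, never from a script. Its arguments are lists of equal length, an entry for each row: "gripper": the gripper's target within -1 to 1 (shut at 1, half-way at 0, fully open at -1); "linear": the shift along the tool's x, y, z in m, a list of three; "delta_rot": the turn, a rotation vector about the tool's x, y, z in degrees, a list of three. A call has 1 to 20 rows; each row is the pose to reach, as a shift and turn from the pose commanded when the call began, along the tool's axes at that moment; what a row does not reach only later rows make up. A row lasts 1/8 s, in which the tool goes at most 62.5 mm and 10.7 degrees, less where a joint would pass 70% of its speed; a pose out of reach is approached as far as the arm can. A call with a gripper value outside its range is refused whole. The fingers move at their own pace and stop on an object; "grip_force" is the grip in N (left out, the last holds). Time passes only in rows, so rows that repeat a pose let the fingers close. It gives the time, the measured TCP pose, the force and the opening at its end, in the units of the state.
- ctrl.get_state(): the state, without advancing time (a new reading comes with each control period).
- ctrl.read_camera(name): name is "scene" or "top" or "wrist"; returns a dict with "frame" (420x560x3 uint8, red, green, blue), "fx", "fy", "cx", "cy" (pixels), "k1" (the pictures are not rectified: a ray, as slopes to the right and down, at radius r is drawn at 1 + k1 r^2 times it, then the intrinsics apply), "view" (4x4, takes a point from world to camera coordinates). Camera axes: x right, y down, z forward; pixel columns grow to the right and rows downward; lengths in m; the calibration is good to about 2 mm. A picture is of the moment at which its call begins. There is no depth.
- ctrl.sign_off(): hands the job in, once; it reports no verdict.
The state is a dict: "time": time; "qpos": joint angles; "dq": joint speeds; "joint_efforts": joint torques, N m; "eef_pos": TCP position; "tcp_rot": TCP orientation; "contact_force": force on the tool from outside, world axes, zero at the start; "wrist_torque": the same for the moment, N m; "opening": opening from 0.0 (shut) to 1.0 (fully open).
Only numpy, scipy, OpenCV 4.12 (cv2) and the standard library are available. Lean on these libraries where they do the work, as an engineer would, in place of code of your own. Each camera call takes 0.05 s, during which the arm holds its last target. There are 200 camera calls.

## Working session

There is one attempt and no reset: what is moved stays moved. The work goes in short steps, Python scripts to look and compute and a tool call to move; the robot and the scene stay as the last step left them, time stands still between calls to the robot, and variables do not carry over. Pictures are saved under pics/ and viewed, on a budget of 10 in all, crops included, one or two more only if the job needs it, and the job is handed in when it is done.

Besides the shell and the picture viewer there is one more tool, called after "Request:" by a JSON object that holds its "method" and its "body". step_arm: Moves the arm, as the interface text tells. Its arguments: {"type":"object","properties":{"gripper":{"type":"array"},"linear":{"type":"array"},"delta_rot":{"type":"array"},"grip_force":{"type":"number"}},"required":["gripper","linear","delta_rot"]}

```bash
ls; mkdir -p pics; python3 - <<'E'
from plant import ctrl
import cv2,numpy as np
s=ctrl.get_state();print(s, ctrl.hold_point_z)
for n in("scene","top"):
    c=ctrl.read_camera(n);cv2.imwrite(f"pics/{n}0.png",c["frame"][:,:,::-1])
    print(n,c["fx"],c["cx"],c["cy"],c["k1"],np.round(c["view"],3).tolist())
E
```

```text
pics
{'time': 0.0, 'qpos': array([-1.40098948e+00,  2.87209258e-01,  1.57818742e+00,  2.89394057e-06,
        1.27858614e+00, -1.50002599e-01]), 'dq': array([-2.12368500e-03, -2.42879628e-03, -3.49615606e-04, -1.36344435e-04,
        1.47017323e-03, -6.92149851e-05]), 'joint_efforts': array([ 2.91317629e-04, -4.05983162e+01, -2.92624372e+01, -1.43152988e-04,
        5.88412397e-03,  2.17696368e-05]), 'eef_pos': array([ 0.2121249 , -0.64010915,  0.22991247]), 'tcp_rot': array([ 0.81067349, -0.58549729, -0.00085241, -0.00083763]), 'contact_force': array([-0.00692226, -0.81422654, -0.34426759]), 'wrist_torque': array([-0.00011613,  0.026039  ,  0.05504063]), 'opening': 1.00119888982672} 0.0187
scene 501.9338709426311 280.19181544723284 211.74351358309613 0.041473380518110545 [[0.613, 0.79, -0.006, -0.225], [0.545, -0.429, -0.72, -0.236], [-0.572, 0.438, -0.693, 1.704], [0.0, 0.0, 0.0, 1.0]]
top 527.5261814629591 282.06163874444235 208.73790280481637 0.04576653687237322 [[0.021, -0.999, 0.026, -0.154], [-0.997, -0.023, -0.077, 0.526], [0.078, -0.024, -0.997, 1.283], [0.0, 0.0, 0.0, 1.0]]
```

View pics/top0.png

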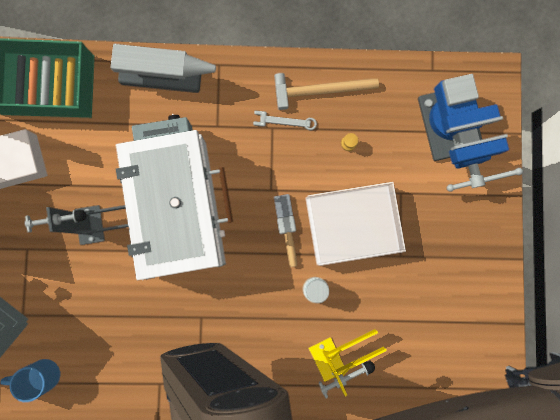

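View pics/scene0.png

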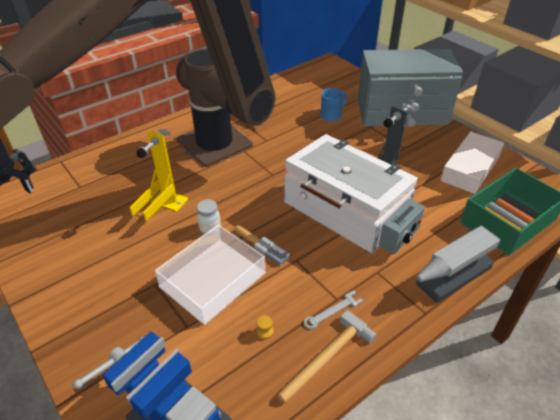

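Top view: kiln at (172,205), handle bar at (226,195), grey lid_rest at (85,218), tub at (355,223), brush (286,225), wrench (285,121), brass blank (349,142) and jar (316,290).

Look-alikes:
- **lid_rest:** the yellow bracket at (335,360) is not meant; the grey/black one at (85,218) is.
- **knob:** the white plug on the lid at (175,202) and the brass blank at (349,142) are not it. The real knob is inside the chamber.
- **tub:** the white box at (15,165) and the green crate at (45,75) are not it; the clear tub at (355,223) is.

Next is one close crop of the kiln and its stop.

```bash
cat > h.py <<'E'
from plant import ctrl
import numpy as np, cv2
def ray(c,u,v):
    x=np.array([(u-c["cx"])/c["fx"],(v-c["cy"])/c["fy"]]);s=x.copy()
    for _ in range(20): s=x/(1+c["k1"]*(s@s))
    V=np.array(c["view"]);R=V[:3,:3];o=-R.T@V[:3,3]
    d=R.T@np.r_[s,1];return o,d/np.linalg.norm(d)
def plane(c,u,v,z):
    o,d=ray(c,u,v);return o+d*(z-o[2])/d[2]
def proj(c,p):
    V=np.array(c["view"]);q=V[:3,:3]@np.array(p)+V[:3,3];s=q[:2]/q[2];s=s*(1+c["k1"]*(s@s))
    return s*[c["fx"],c["fy"]]+[c["cx"],c["cy"]]
def tri(c1,p1,c2,p2):
    o1,d1=ray(c1,*p1);o2,d2=ray(c2,*p2)
    t=np.linalg.lstsq(np.c_[d1,-d2],o2-o1,rcond=None)[0]
    a,b=o1+t[0]*d1,o2+t[1]*d2;return (a+b)/2,np.linalg.norm(a-b)
def crop(f,u0,v0,w,h,k): return cv2.resize(f[v0:v0+h,u0:u0+w,::-1],None,fx=k,fy=k,interpolation=cv2.INTER_CUBIC)
E
python3 - <<'E'
from h import *
t=ctrl.read_camera("top");s=ctrl.read_camera("scene")
a=crop(t["frame"],40,110,200,180,3);b=crop(s["frame"],270,80,200,180,3)
cv2.imwrite("pics/c1.png",np.hstack([cv2.resize(a,(400,360)),cv2.resize(b,(400,360))]))
E
```

```text
(no output)
```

View pics/c1.png

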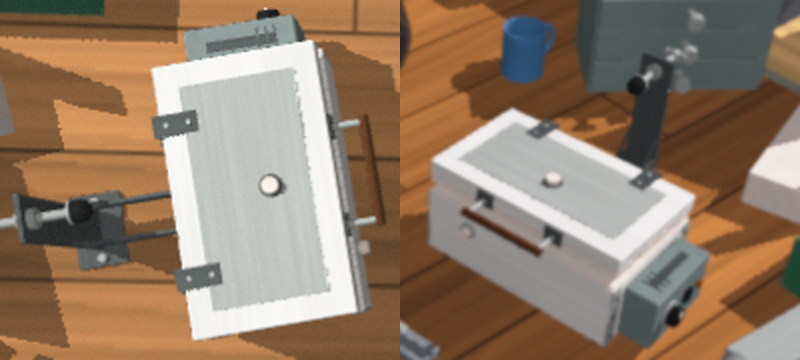

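The crop shows the handle bar in the top view from (222,168) to (230,221). In the scene view it runs from (301,185) to (340,206). The black rubber buffer is at top (80,215) and scene (387,122). The lid is nearly shut. The grey bracket with the black buffer is the real lid_rest.

```bash
python3 - <<'E'
from h import *
np.set_printoptions(precision=4,suppress=True)
t=ctrl.read_camera("top");s=ctrl.read_camera("scene")
def bar(c,box):
    u,v,w,h=box;f=cv2.cvtColor(c["frame"][v:v+h,u:u+w],cv2.COLOR_RGB2HSV)
    m=((f[...,1]>110)&(f[...,2]<120)&((f[...,0]<18)|(f[...,0]>170))).astype(np.uint8)
    n,l,st,ce=cv2.connectedComponentsWithStats(m);i=1+st[1:,4].argmax()
    p=np.argwhere(l==i)[:,::-1]+[u,v];mu=p.mean(0);e=np.linalg.svd(p-mu,full_matrices=False)[2][0];q=(p-mu)@e
    print(st[i],mu,mu+e*q.min(),mu+e*q.max());return mu
a=bar(t,(216,163,20,65));b=bar(s,(295,178,52,35))
print("handle",tri(t,a,s,b))
P=dict(h_ctl=((222,167.5),(340,206)),h_far=((230.5,221),(301.5,185)),buf=((80,215),(387.5,122.5)),
 backctl=((116,144),(416.5,178.5)),backfar=((136.5,279.5),(326,134)),frctl=((201,131),(375,211)),frfar=((218,266),(286,159)))
for k,(p,q) in P.items(): print(k,tri(t,p,s,q))
for n,p in dict(tub=[(307,194),(393,183),(405,250),(317,265)]).items():
    c=[plane(t,*x,.065) for x in p];print(n,np.array(c),np.mean(c,0))
E
```

```text
[  0   4  20  61 742] [225.8221 201.9407] [221.5798 166.9297] [228.9474 227.7334]
[  7   7  38  22 116] [320.9569 195.5862] [301.9419 185.1054] [339.1981 205.6406]
handle (array([ 0.537 , -0.0068,  0.1399]), np.float64(0.015023200347682657))
h_ctl (array([ 0.6094, -0.0014,  0.1539]), np.float64(0.004610509169288666))
h_far (array([ 0.4896, -0.0247,  0.1543]), np.float64(0.001918799507536211))
buf (array([0.492 , 0.2796, 0.2206]), np.float64(0.002006636606667186))
backctl (array([0.6549, 0.2327, 0.1511]), np.float64(0.00015141174231812042))
backfar (array([0.3583, 0.1758, 0.1543]), np.float64(0.0032765823494430614))
frctl (array([0.686 , 0.044 , 0.1678]), np.float64(0.00014177921281295132))
frfar (array([ 0.3914, -0.0003,  0.1677]), np.float64(0.0046878996729142345))
tub [[ 0.5626 -0.2003  0.065 ]
 [ 0.594  -0.4072  0.065 ]
 [ 0.4337 -0.4365  0.065 ]
 [ 0.3937 -0.2269  0.065 ]] [ 0.496  -0.3177  0.065 ]
```

Request:
{"method": "step_arm", "body": {"gripper": [0.3, 0.3, 0.3, 0.3, 0.3, 0.3, 0.3, 0.3, 0.3, 0.3, 0.3, 0.3, 0.3, 0.3, 0.3], "linear": [[-0.04, -0.042, -0.01], [-0.08, -0.085, -0.02], [-0.12, -0.127, -0.02], [-0.16, -0.169, -0.02], [-0.2, -0.211, -0.02], [-0.24, -0.254, -0.02], [-0.28, -0.296, -0.02], [-0.32, -0.338, -0.02], [-0.36, -0.381, -0.02], [-0.4, -0.423, -0.02], [-0.44, -0.465, -0.02], [-0.47, -0.497, -0.02], [-0.489, -0.517, -0.02], [-0.489, -0.517, -0.02], [-0.489, -0.517, -0.02]], "delta_rot": [[0, 0, 1], [0, 0, 2], [0, 0, 3], [0, 0, 4], [0, 0, 5], [0, 0, 6], [0, 0, 7], [0, 0, 8], [0, 0, 8], [0, 0, 8], [0, 0, 8], [0, 0, 8], [0, 0, 8], [0, 0, 8], [0, 0, 8]], "grip_force": 60}}

```text
time: 2.17
eef_pos: [0.549, -0.0145, 0.2512]
tcp_rot: [0.768, -0.641, -0.0, 0.0]
contact_force: [0.4, 0.4, 0.0]
opening: 0.351
```

```bash
python3 - <<'E'
from h import *
w=ctrl.read_camera("wrist");t=ctrl.read_camera("top")
print(np.round(w["view"],3).tolist(),w["fx"],w["k1"])
st=ctrl.get_state();print(st["eef_pos"],st["tcp_rot"],st["opening"],st["contact_force"])
f=w["frame"][:,:,::-1].copy()
for p in [(0.6094,-.0014,.154),(.4896,-.0247,.154),(.5495,-.013,.154)]:
    q=proj(w,p);print(q);cv2.circle(f,tuple(int(x) for x in q),3,(0,0,255),1)
cv2.imwrite("pics/w1.png",f)
E
```

```text
[[0.18, -0.984, 0.001, -0.114], [-0.931, -0.17, 0.322, 0.46], [-0.316, -0.059, -0.947, 0.57], [0.0, 0.0, 0.0, 1.0]] 329.41911261358507 -0.0178528595284272
[ 0.54890797 -0.01497881  0.25130425] [ 7.67438914e-01 -6.41122050e-01  5.65785994e-06  1.72971842e-04] 0.3540519452306798 [-0.7022675  -0.00408739  0.15577244]
[273.11906559 121.47656651]
[275.43258383 273.68515508]
[274.29847048 203.50006357]
```

View pics/w1.png

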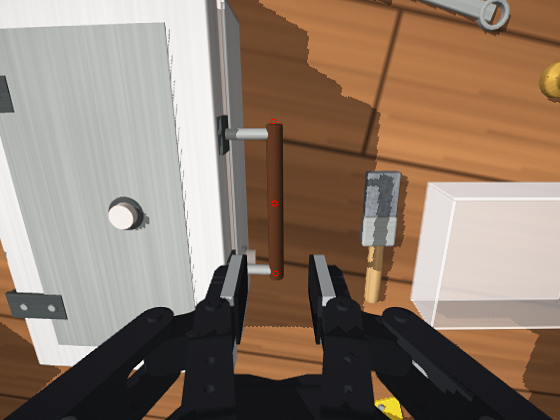

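The wrist view shows the bar from (274,123) to (277,278). My projected points fall on it within 2–4 px, and the jaws straddle it. Descending and gripping.

Request:
{"method": "step_arm", "body": {"gripper": [0.3, 0.3, 0.3, 0.3, 0.3, 0.3], "linear": [[-0.001, 0, 0.03], [-0.001, 0, 0.06], [-0.001, 0, 0.085], [-0.001, 0, 0.105], [-0.001, 0, 0.115], [-0.001, 0, 0.115]], "delta_rot": [[0, 0, 0], [0, 0, 0], [0, 0, 0], [0, 0, 0], [0, 0, 0], [0, 0, 0]]}}

```text
time: 3.02
eef_pos: [0.5487, -0.0136, 0.1359]
tcp_rot: [0.768, -0.641, -0.001, 0.0]
contact_force: [-0.4, 0.9, 0.2]
opening: 0.353
```

Request:
{"method": "step_arm", "body": {"gripper": [1, 1, 1, 1, 1, 1], "linear": [[0, 0, 0], [0, 0, 0], [0, 0, 0], [0, 0, 0], [0, 0, 0], [0, 0, 0]], "delta_rot": [[0, 0, 0], [0, 0, 0], [0, 0, 0], [0, 0, 0], [0, 0, 0], [0, 0, 0]], "grip_force": 40}}

```text
time: 3.78
eef_pos: [0.5495, -0.0126, 0.1365]
tcp_rot: [0.768, -0.641, 0.0, -0.001]
contact_force: [2.2, 4.9, 0.3]
opening: 0.124
```

```bash
python3 - <<'E'
import numpy as np
R=.2282;p0=.146
for p in list(np.arange(.25,1.66,.1))+list(np.arange(1.65,2.03,.02)):
    b=R*(np.cos(p0)-np.cos(p));print(f"{p:.2f} th{p-.0768:.2f} x{-b:.4f} y{.012*b:.4f} z{-R*(np.sin(p)-np.sin(p0)):.4f}")
E
```

```text
0.25 th0.17 x-0.0047 y0.0001 z-0.0233
0.35 th0.27 x-0.0114 y0.0001 z-0.0451
0.45 th0.37 x-0.0203 y0.0002 z-0.0661
0.55 th0.47 x-0.0312 y0.0004 z-0.0861
0.65 th0.57 x-0.0441 y0.0005 z-0.1049
0.75 th0.67 x-0.0588 y0.0007 z-0.1224
0.85 th0.77 x-0.0752 y0.0009 z-0.1382
0.95 th0.87 x-0.0930 y0.0011 z-0.1524
1.05 th0.97 x-0.1122 y0.0013 z-0.1647
1.15 th1.07 x-0.1326 y0.0016 z-0.1751
1.25 th1.17 x-0.1538 y0.0018 z-0.1834
1.35 th1.27 x-0.1758 y0.0021 z-0.1895
1.45 th1.37 x-0.1983 y0.0024 z-0.1933
1.55 th1.47 x-0.2210 y0.0027 z-0.1950
1.65 th1.57 x-0.2438 y0.0029 z-0.1943
1.65 th1.57 x-0.2438 y0.0029 z-0.1943
1.67 th1.59 x-0.2484 y0.0030 z-0.1939
1.69 th1.61 x-0.2529 y0.0030 z-0.1934
1.71 th1.63 x-0.2574 y0.0031 z-0.1928
1.73 th1.65 x-0.2619 y0.0031 z-0.1921
1.75 th1.67 x-0.2664 y0.0032 z-0.1913
1.77 th1.69 x-0.2709 y0.0033 z-0.1905
1.79 th1.71 x-0.2754 y0.0033 z-0.1895
1.81 th1.73 x-0.2798 y0.0034 z-0.1885
1.83 th1.75 x-0.2843 y0.0034 z-0.1874
1.85 th1.77 x-0.2887 y0.0035 z-0.1862
1.87 th1.79 x-0.2930 y0.0035 z-0.1849
1.89 th1.81 x-0.2974 y0.0036 z-0.1835
1.91 th1.83 x-0.3017 y0.0036 z-0.1820
1.93 th1.85 x-0.3060 y0.0037 z-0.1804
1.95 th1.87 x-0.3102 y0.0037 z-0.1788
1.97 th1.89 x-0.3145 y0.0038 z-0.1771
1.99 th1.91 x-0.3187 y0.0038 z-0.1752
2.01 th1.93 x-0.3228 y0.0039 z-0.1733
```

First part, two rows per 0.1 rad.

Request:
{"method": "step_arm", "body": {"gripper": [1, 1, 1, 1, 1, 1, 1, 1], "linear": [[-0.002, 0, -0.011], [-0.0047, 0, -0.0233], [-0.008, 0, -0.034], [-0.0114, 0, -0.0451], [-0.0157, 0, -0.0557], [-0.0203, 0, -0.0661], [-0.0255, 0, -0.0763], [-0.0312, 0, -0.0861]], "delta_rot": [[0, 0, 0], [0, 0, 0], [0, 0, 0], [0, 0, 0], [0, 0, 0], [0, 0, 0], [0, 0, 0], [0, 0, 0]]}}

```text
time: 4.78
eef_pos: [0.5438, 0.0167, 0.2237]
tcp_rot: [0.768, -0.641, 0.001, 0.001]
contact_force: [4.8, -3.4, -2.7]
opening: 0.125
```

Request:
{"method": "step_arm", "body": {"gripper": [1, 1, 1, 1, 1, 1, 1, 1, 1, 1, 1, 1], "linear": [[-0.0063, 0, -0.0096], [-0.0129, 0, -0.0188], [-0.0201, 0, -0.0278], [-0.0276, 0, -0.0363], [-0.0356, 0, -0.0445], [-0.044, 0, -0.0521], [-0.0528, 0, -0.0595], [-0.0618, 0.001, -0.0663], [-0.0713, 0.001, -0.0727], [-0.081, 0.001, -0.0786], [-0.0911, 0.001, -0.0841], [-0.1014, 0.001, -0.089]], "delta_rot": [[0, 0, 0], [0, 0, 0], [0, 0, 0], [0, 0, 0], [0, 0, 0], [0, 0, 0], [0, 0, 0], [0, 0, 0], [0, 0, 0], [0, 0, 0], [0, 0, 0], [0, 0, 0]]}}

```text
time: 6.28
eef_pos: [0.5251, 0.1139, 0.3169]
tcp_rot: [0.768, -0.641, 0.005, 0.002]
contact_force: [-1.2, -9.3, 10.0]
opening: 0.122
```

Request:
{"method": "step_arm", "body": {"gripper": [1, 1, 1, 1, 1, 1, 1, 1, 1, 1, 1], "linear": [[-0.0125, 0, -0.0122], [-0.0232, 0, -0.0161], [-0.0342, 0, -0.0194], [-0.0452, 0, -0.0222], [-0.0564, 0.001, -0.0244], [-0.0677, 0.001, -0.026], [-0.0791, 0.001, -0.0271], [-0.0905, 0.001, -0.0277], [-0.1019, 0.001, -0.0276], [-0.1133, 0.001, -0.027], [-0.1133, 0.001, -0.027]], "delta_rot": [[0, 0, 0], [0, 0, 0], [0, 0, 0], [0, 0, 0], [0, 0, 0], [0, 0, 0], [0, 0, 0], [0, 0, 0], [0, 0, 0], [0, 0, 0], [0, 0, 0]]}}

```text
time: 7.65
eef_pos: [0.5024, 0.2306, 0.3383]
tcp_rot: [0.768, -0.64, -0.002, -0.001]
contact_force: [-0.3, 2.2, 4.0]
opening: 0.116
```

```bash
python3 - <<'E'
from h import *
st=ctrl.get_state();print(st["eef_pos"],st["contact_force"])
t=ctrl.read_camera("top");s=ctrl.read_camera("scene")
a=crop(t["frame"],20,110,200,180,3);b=crop(s["frame"],270,40,200,180,3)
cv2.imwrite("pics/c2.png",np.hstack([cv2.resize(a,(400,360)),cv2.resize(b,(400,360))]))
E
```

```text
[0.50240571 0.23055292 0.33828615] [-0.34652467  2.18422764  4.04177043]
```

View pics/c2.png

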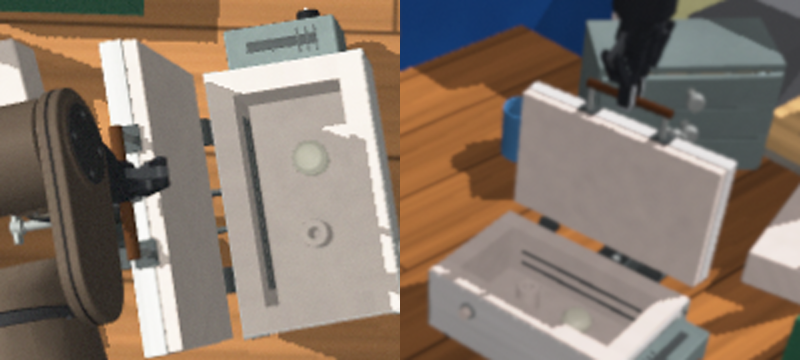

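The lid is upright, held in the jaws. In the chamber the knob's round head is at crop (311,157) and the tube post at (317,233). The lid has not reached the stop yet, so I continue gently.

Request:
{"method": "step_arm", "body": {"gripper": [1, 1, 1, 1, 1, 1, 1, 1, 1], "linear": [[-0.004, 0, 0.0003], [-0.008, 0, 0.0007], [-0.0113, 0, 0.0012], [-0.015, 0, 0.0018], [-0.018, 0, 0.0022], [-0.0203, 0, 0.0026], [-0.0235, 0, 0.003], [-0.0265, 0, 0.0036], [-0.0293, 0, 0.0043]], "delta_rot": [[0, 0, 0], [0, 0, 0], [0, 0, 0], [0, 0, 0], [0, 0, 0], [0, 0, 0], [0, 0, 0], [0, 0, 0], [0, 0, 0]]}}

```text
time: 8.88
eef_pos: [0.4973, 0.2573, 0.3334]
tcp_rot: [0.768, -0.641, -0.0, 0.001]
contact_force: [-4.4, -2.8, 1.9]
opening: 0.12
```

Request:
{"method": "step_arm", "body": {"gripper": [1, 1, 1, 1, 1], "linear": [[-0.002, 0.001, 0.0004], [-0.004, 0.001, 0.0008], [-0.006, 0.001, 0.0014], [-0.0087, 0.001, 0.002], [-0.0087, 0.001, 0.002]], "delta_rot": [[0, 0, 0], [0, 0, 0], [0, 0, 0], [0, 0, 0], [0, 0, 0]]}}

```text
time: 9.5
eef_pos: [0.4956, 0.2659, 0.3316]
tcp_rot: [0.768, -0.641, 0.0, -0.0]
contact_force: [1.8, -0.7, -2.9]
opening: 0.118
```

Request:
{"method": "step_arm", "body": {"gripper": [1, 1, 1, 1], "linear": [[-0.0015, 0, 0.0004], [-0.003, 0, 0.0008], [-0.0045, 0, 0.0012], [-0.0045, 0, 0.0012]], "delta_rot": [[0, 0, 0], [0, 0, 0], [0, 0, 0], [0, 0, 0]]}}

```text
time: 10.0
eef_pos: [0.4947, 0.2705, 0.3307]
tcp_rot: [0.768, -0.641, -0.0, -0.0]
contact_force: [3.4, -0.4, -4.1]
opening: 0.118
```

Request:
{"method": "step_arm", "body": {"gripper": [1, 1, 1, 1], "linear": [[-0.0015, 0, 0.0008], [-0.003, 0, 0.0014], [-0.0045, 0, 0.002], [-0.0045, 0, 0.002]], "delta_rot": [[0, 0, 0], [0, 0, 0], [0, 0, 0], [0, 0, 0]]}}

```text
time: 10.5
eef_pos: [0.4938, 0.2748, 0.3293]
tcp_rot: [0.768, -0.641, 0.0, -0.0]
contact_force: [5.0, -1.6, -0.8]
opening: 0.118
```

Request:
{"method": "step_arm", "body": {"gripper": [1, 1, 1, 1], "linear": [[-0.0015, 0, 0.0005], [-0.003, 0, 0.001], [-0.0045, 0, 0.0015], [-0.0045, 0, 0.0015]], "delta_rot": [[0, 0, 0], [0, 0, 0], [0, 0, 0], [0, 0, 0]]}}

```text
time: 11.0
eef_pos: [0.4936, 0.2759, 0.329]
tcp_rot: [0.768, -0.641, 0.003, 0.002]
contact_force: [3.9, -11.2, 2.5]
opening: 0.12
```

First touch came at about 1.79 rad, with about 11 N at the handle. That is firm but well below the limit. Hold, release, then rise.

Request:
{"method": "step_arm", "body": {"gripper": [1, 1, 1, 0.3, 0.3, 0.3, 0.3], "linear": [[0, 0, 0], [0, 0, 0], [0, 0, 0], [0, 0, 0], [0, 0, 0], [0, 0, 0], [0, 0, 0]], "delta_rot": [[0, 0, 0], [0, 0, 0], [0, 0, 0], [0, 0, 0], [0, 0, 0], [0, 0, 0], [0, 0, 0]]}}

```text
time: 11.88
eef_pos: [0.4925, 0.2795, 0.3273]
tcp_rot: [0.768, -0.64, -0.0, 0.0]
contact_force: [0.2, -0.4, -0.1]
opening: 0.351
```

Request:
{"method": "step_arm", "body": {"gripper": [0.3, 0.3, 0.3, 0.3, 0.3], "linear": [[0.001, 0, -0.01], [0.001, 0, -0.025], [0.001, 0, -0.045], [0.001, 0, -0.07], [0.001, 0, -0.08]], "delta_rot": [[0, 0, 0], [0, 0, 0], [0, 0, 0], [0, 0, 0], [0, 0, 0]]}}

```text
time: 12.5
eef_pos: [0.4936, 0.2782, 0.411]
tcp_rot: [0.768, -0.641, 0.001, -0.002]
contact_force: [-0.6, -0.1, 1.3]
opening: 0.351
```

```bash
python3 - <<'E'
from h import *
np.set_printoptions(precision=4,suppress=True)
t=ctrl.read_camera("top")
H=np.array([.5063,.2126]) # hinge from s=.110, along own x
ex=np.array([-.187,.982]);ey=np.array([-.982,-.187])
for n,z,p in(("knob",.083,(175.5,188.5)),("post",.09,(178.5,226.5))):
    q=plane(t,*p,z);d=q[:2]-H;print(n,q,"kiln",d@ex+.089,d@ey)
cv2.imwrite("pics/c3.png",crop(t["frame"],20,110,220,180,3))
E
```

```text
knob [0.5664 0.1105 0.083 ] kiln -0.022457155056706743 -0.03992507162918283
post [0.477  0.0992 0.09  ] kiln -0.01689661652261837 0.04994641599441608
```

View pics/c3.png

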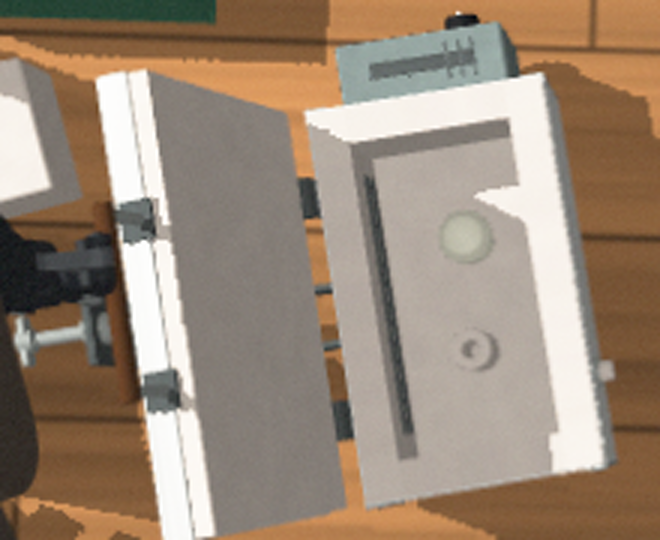

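The view shows the lid lying back on its stop. The knob head is at crop (467,237), i.e. image (175.7,189), and the post at crop (474,349). Moving over the knob with the jaws turned along the kiln's long side.

Request:
{"method": "step_arm", "body": {"gripper": [0.3, 0.3, 0.3, -0.5, -0.5, -0.5, -0.5, -0.5, -0.5, -0.5, -0.5, -0.5, -0.5, -0.5, -0.5], "linear": [[0.01, 0, -0.02], [0.03, -0.005, -0.02], [0.055, -0.01, -0.02], [0.08, -0.015, -0.02], [0.105, -0.02, -0.02], [0.13, -0.025, -0.02], [0.15, -0.03, 0], [0.165, -0.036, 0.02], [0.178, -0.0414, 0.05], [0.178, -0.0414, 0.09], [0.178, -0.0414, 0.13], [0.178, -0.0414, 0.17], [0.178, -0.0414, 0.2], [0.178, -0.0414, 0.2], [0.178, -0.0414, 0.2]], "delta_rot": [[0, 0, -10], [0, 0, -20], [0, 0, -30], [0, 0, -40], [0, 0, -50], [0, 0, -60], [0, 0, -70], [0, 0, -80], [0, 0, -90], [0, 0, -90], [0, 0, -90], [0, 0, -90], [0, 0, -90], [0, 0, -90], [0, 0, -90]]}}

```text
time: 14.42
eef_pos: [0.5663, 0.1103, 0.2087]
tcp_rot: [0.996, 0.09, 0.001, 0.0]
contact_force: [-0.3, 0.2, -0.4]
opening: 0.747
```

```bash
python3 - <<'E'
from h import *
w=ctrl.read_camera("wrist")
st=ctrl.get_state();print(st["eef_pos"],st["tcp_rot"],st["opening"],st["contact_force"])
f=w["frame"][:,:,::-1].copy()
for p in [(.5664,.1105,.083),(.477,.0992,.09)]:
    q=proj(w,p);print(q);cv2.circle(f,tuple(int(x) for x in q),3,(0,0,255),1)
for z in (.083,.06):
  q=proj(w,(*st["eef_pos"][:2],z));print("tcp",q);cv2.circle(f,tuple(int(x) for x in q),3,(255,0,0),1)
cv2.imwrite("pics/w2.png",f)
E
```

```text
[0.56673397 0.11039013 0.20946819] [9.95941079e-01 8.99938932e-02 1.56778983e-03 9.42340550e-05] 0.7479046977630142 [ 0.31519793  0.66548945 -0.33783634]
[278.9849712  193.84539949]
[169.70086211 190.65266385]
tcp [279.34925583 194.03507947]
tcp [279.17129227 186.61909142]
```

View pics/w2.png

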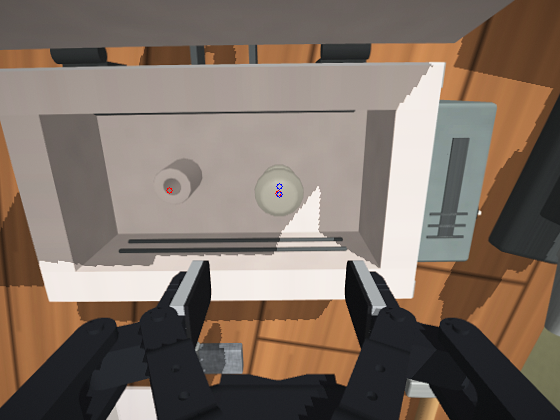

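The knob's head is at (279,190), within 4 px of my projection, and the post is at (173,186), clear of the left finger. Shifting about 2 mm, descending and gripping.

Request:
{"method": "step_arm", "body": {"gripper": [-0.5, -0.5, -0.5, -0.5, -0.5, -0.5, -0.5, -0.5], "linear": [[0, -0.002, 0.02], [0, -0.002, 0.05], [0, -0.002, 0.08], [0, -0.002, 0.105], [0, -0.002, 0.125], [0, -0.002, 0.138], [0, -0.002, 0.147], [0, -0.002, 0.147]], "delta_rot": [[0, 0, 0], [0, 0, 0], [0, 0, 0], [0, 0, 0], [0, 0, 0], [0, 0, 0], [0, 0, 0], [0, 0, 0]]}}

```text
time: 15.48
eef_pos: [0.5652, 0.1123, 0.0601]
tcp_rot: [0.996, 0.09, -0.0, -0.0]
contact_force: [0.3, -0.2, 0.2]
opening: 0.751
```

Request:
{"method": "step_arm", "body": {"gripper": [1, 1, 1, 1, 1, 1], "linear": [[0, 0, 0], [0, 0, 0], [0, 0, 0], [0, 0, 0], [0, 0, 0], [0, 0, 0]], "delta_rot": [[0, 0, 0], [0, 0, 0], [0, 0, 0], [0, 0, 0], [0, 0, 0], [0, 0, 0]], "grip_force": 30}}

```text
time: 16.23
eef_pos: [0.5662, 0.1123, 0.0615]
tcp_rot: [0.996, 0.09, 0.001, 0.0]
contact_force: [-0.4, -0.6, 4.4]
opening: 0.47
```

Request:
{"method": "step_arm", "body": {"gripper": [1, 1, 1, 1, 1, 1, 1, 1], "linear": [[0, 0, -0.005], [0, 0, -0.015], [0, 0, -0.035], [0, 0, -0.06], [0, 0, -0.09], [0, 0, -0.12], [0, 0, -0.14], [0, 0, -0.14]], "delta_rot": [[0, 0, 0], [0, 0, 0], [0, 0, 0], [0, 0, 0], [0, 0, 0], [0, 0, 0], [0, 0, 0], [0, 0, 0]]}}

```text
time: 17.23
eef_pos: [0.5665, 0.1123, 0.2031]
tcp_rot: [0.996, 0.09, 0.002, 0.0]
contact_force: [0.1, -0.0, -1.3]
opening: 0.47
```

```bash
python3 - <<'E'
from h import *
w=ctrl.read_camera("wrist");st=ctrl.get_state();print(st["eef_pos"],st["tcp_rot"],st["opening"],st["contact_force"])
t=ctrl.read_camera("top");s=ctrl.read_camera("scene")
a=cv2.resize(w["frame"][:,:,::-1],(480,360));b=cv2.resize(crop(s["frame"],260,60,160,180,2),(320,360))
cv2.imwrite("pics/w3.png",np.hstack([a,b]))
E
```

```text
[0.5654692  0.11230251 0.20108743] [9.95943006e-01 8.99839428e-02 6.44380148e-04 6.19056077e-05] 0.4694669834500305 [ 0.37748486 -0.14198807 -1.17443136]
```

View pics/w3.png

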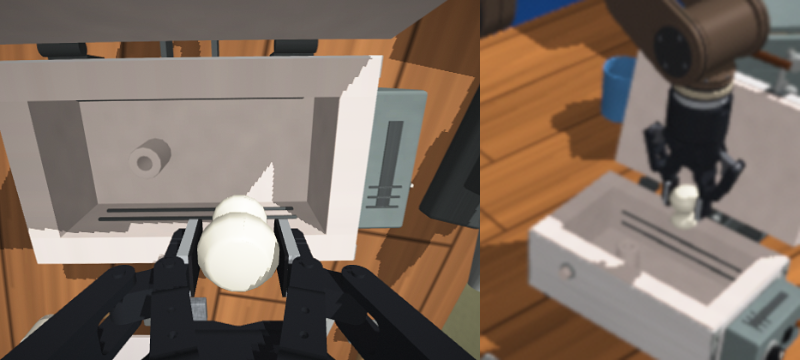

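The knob is held by its head and upright in both views, with its head at wrist (237,247). The post is untouched at (147,158). Carrying the knob over the tub.

Request:
{"method": "step_arm", "body": {"gripper": [1, 1, 1, 1, 1, 1, 1, 1, 1, 1, 1, 1, 1, 1, 1, 1], "linear": [[-0.004, 0.012, 0], [-0.015, 0.042, 0], [-0.027, 0.075, 0], [-0.039, 0.109, 0], [-0.051, 0.144, 0], [-0.063, 0.178, 0], [-0.076, 0.213, 0], [-0.088, 0.247, 0], [-0.1, 0.281, 0], [-0.112, 0.316, 0], [-0.123, 0.345, 0], [-0.132, 0.371, 0], [-0.14, 0.394, 0], [-0.146, 0.411, 0.01], [-0.146, 0.411, 0.02], [-0.146, 0.411, 0.02]], "delta_rot": [[0, 0, 0], [0, 0, 0], [0, 0, 0], [0, 0, 0], [0, 0, 0], [0, 0, 0], [0, 0, 0], [0, 0, 0], [0, 0, 0], [0, 0, 0], [0, 0, 0], [0, 0, 0], [0, 0, 0], [0, 0, 0], [0, 0, 0], [0, 0, 0]]}}

```text
time: 19.38
eef_pos: [0.4945, -0.3168, 0.1782]
tcp_rot: [0.996, 0.09, -0.001, -0.002]
contact_force: [-0.3, -0.1, -1.0]
opening: 0.47
```

```bash
python3 - <<'E'
from h import *
w=ctrl.read_camera("wrist");st=ctrl.get_state();e=st["eef_pos"];print(e,st["tcp_rot"],st["opening"],st["contact_force"])
s=ctrl.read_camera("scene")
f=w["frame"][:,:,::-1].copy()
for z,r in((-.0165,.017),(.0215,.021)):
    P=np.array([proj(w,e+[r*np.cos(a),r*np.sin(a),z]) for a in np.linspace(0,6.28,40)])
    cv2.polylines(f,[P.astype(int)],True,(0,0,255),1)
a=cv2.resize(f,(480,360));b=cv2.resize(crop(s["frame"],130,130,160,180,2),(320,360))
cv2.imwrite("pics/w4.png",np.hstack([a,b]))
E
```

```text
[ 0.4949955  -0.3170067   0.17912785] [ 9.95908881e-01  9.03534882e-02 -7.64960259e-04 -1.07846817e-03] 0.46996192279448007 [-0.37591117  0.03009754 -0.27577797]
```

View pics/w4.png

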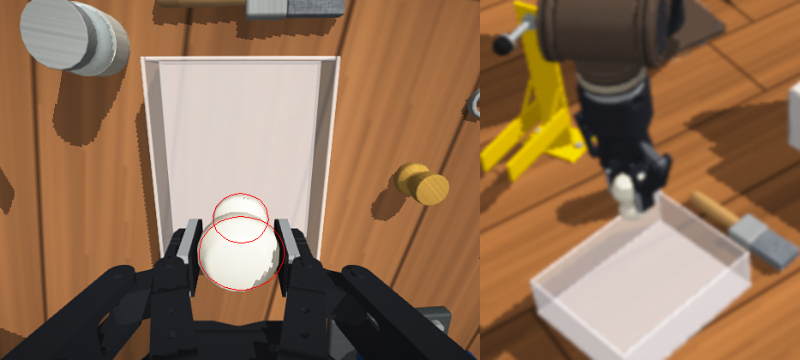

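The drawn outlines of an upright knob match its head and foot, and it hangs over the tub. Lowering it.

Request:
{"method": "step_arm", "body": {"gripper": [1, 1, 1, 1, 1, 1, 1, 1, 1, 1], "linear": [[0, 0, 0.015], [0, 0, 0.04], [0, 0, 0.07], [0, 0, 0.095], [0, 0, 0.115], [0, 0, 0.13], [0, 0, 0.142], [0, 0, 0.149], [0, 0, 0.152], [0, 0, 0.152]], "delta_rot": [[0, 0, 0], [0, 0, 0], [0, 0, 0], [0, 0, 0], [0, 0, 0], [0, 0, 0], [0, 0, 0], [0, 0, 0], [0, 0, 0], [0, 0, 0]]}}

```text
time: 20.72
eef_pos: [0.4955, -0.3184, 0.0287]
tcp_rot: [0.996, 0.09, 0.0, 0.0]
contact_force: [-0.2, -0.9, -1.0]
opening: 0.468
```

Request:
{"method": "step_arm", "body": {"gripper": [1, 1, 1, 1], "linear": [[0, 0, 0.001], [0, 0, 0.002], [0, 0, 0.003], [0, 0, 0.003]], "delta_rot": [[0, 0, 0], [0, 0, 0], [0, 0, 0], [0, 0, 0]]}}

```text
time: 21.22
eef_pos: [0.4953, -0.3182, 0.0254]
tcp_rot: [0.996, 0.09, -0.0, -0.0]
contact_force: [-1.2, 0.2, -0.4]
opening: 0.47
```

Request:
{"method": "step_arm", "body": {"gripper": [1, 1, 1, 1], "linear": [[0, 0, 0.001], [0, 0, 0.002], [0, 0, 0.003], [0, 0, 0.003]], "delta_rot": [[0, 0, 0], [0, 0, 0], [0, 0, 0], [0, 0, 0]]}}

```text
time: 21.72
eef_pos: [0.4952, -0.3181, 0.0223]
tcp_rot: [0.996, 0.09, -0.0, -0.0]
contact_force: [0.3, 0.0, -1.0]
opening: 0.468
```

Request:
{"method": "step_arm", "body": {"gripper": [1, 1, 1], "linear": [[0, 0, 0.001], [0, 0, 0.002], [0, 0, 0.002]], "delta_rot": [[0, 0, 0], [0, 0, 0], [0, 0, 0]]}}

```text
time: 22.1
eef_pos: [0.4954, -0.3183, 0.0206]
tcp_rot: [0.996, 0.09, 0.0, 0.0]
contact_force: [-0.3, 0.4, 0.6]
opening: 0.467
```

Request:
{"method": "step_arm", "body": {"gripper": [1, 1, 1], "linear": [[0, 0, 0.0005], [0, 0, 0.001], [0, 0, 0.001]], "delta_rot": [[0, 0, 0], [0, 0, 0], [0, 0, 0]]}}

```text
time: 22.48
eef_pos: [0.4956, -0.3186, 0.0205]
tcp_rot: [0.996, 0.09, -0.0, 0.0]
contact_force: [-2.6, 1.2, 6.8]
opening: 0.473
```

Contact at about 7 N. Release and retreat upwards.

Request:
{"method": "step_arm", "body": {"gripper": [-0.1, -0.3, -0.5, -0.5, -0.5], "linear": [[0, 0, 0], [0, 0, 0], [0, 0, 0], [0, 0, 0], [0, 0, 0]], "delta_rot": [[0, 0, 0], [0, 0, 0], [0, 0, 0], [0, 0, 0], [0, 0, 0]]}}

```text
time: 23.1
eef_pos: [0.4953, -0.3182, 0.0193]
tcp_rot: [0.996, 0.09, -0.0, -0.0]
contact_force: [0.7, 0.1, -0.9]
opening: 0.751
```

Request:
{"method": "step_arm", "body": {"gripper": [-0.5, -0.5, -0.5, -0.5, -0.5, -0.5, -0.5, -0.5, -0.5, -0.5], "linear": [[0, 0, -0.01], [0, 0, -0.03], [0, 0, -0.06], [0, 0, -0.1], [0, 0, -0.14], [0, 0, -0.18], [-0.02, 0.05, -0.2], [-0.04, 0.1, -0.2], [-0.06, 0.14, -0.2], [-0.06, 0.14, -0.2]], "delta_rot": [[0, 0, 0], [0, 0, 0], [0, 0, 0], [0, 0, 0], [0, 0, 0], [0, 0, 0], [0, 0, 0], [0, 0, 0], [0, 0, 0], [0, 0, 0]]}}

```text
time: 24.35
eef_pos: [0.4602, -0.4697, 0.2213]
tcp_rot: [0.996, 0.088, 0.0, 0.001]
contact_force: [-0.1, 0.7, -0.2]
opening: 0.752
```

```bash
python3 - <<'E'
from h import *
st=ctrl.get_state();print(st["time"],st["eef_pos"],st["opening"],st["contact_force"])
s=ctrl.read_camera("scene");t=ctrl.read_camera("top")
a=cv2.resize(crop(t["frame"],20,110,390,180,1),(780,360))[:, :];b=cv2.resize(crop(s["frame"],130,80,300,240,1),(300,240))
c=np.zeros((600,780,3),np.uint8);c[:360]=a;c[360:,:300]=b
c[360:,310:550]=cv2.resize(crop(s["frame"],170,220,90,90,1),(240,240));c[360:,555:780]=cv2.resize(crop(s["frame"],350,80,90,96,1),(225,240))
cv2.imwrite("pics/f.png",c)
E
```

```text
24.35 [ 0.46019979 -0.46966544  0.2212924 ] 0.7521150753438168 [-0.10297119  0.68401027 -0.1626952 ]
```

View pics/f.png

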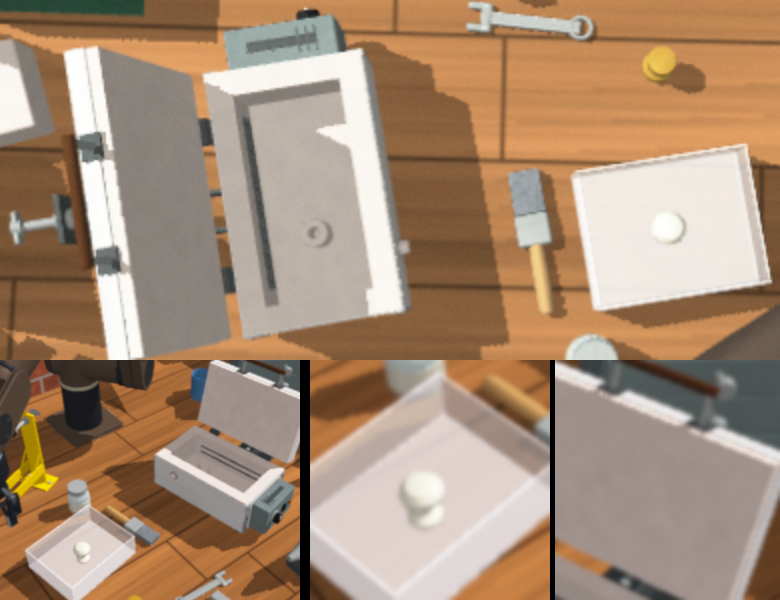

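The knob stands upright near the middle of the tub at crop (668,228). The post is at (316,233) and the lid leans back on its stop. As a last check, I'll see whether the lid has crept since release by comparing with the earlier top picture.

```bash
python3 - <<'E'
from h import *
t=ctrl.read_camera("top");g=lambda i:cv2.cvtColor(i,cv2.COLOR_BGR2GRAY).astype(np.float32)
a=g(cv2.imread("pics/c3.png"));b=g(crop(t["frame"],20,110,220,180,3))
for n,(u,v,w,h) in dict(lid_edge_ctl=(90,65,90,80),lid_far=(140,430,90,105),case=(310,70,250,120)).items():
    A,B=a[v:v+h,u:u+w],b[v:v+h,u:u+w];print(n,cv2.phaseCorrelate(A,B,cv2.createHanningWindow((w,h),cv2.CV_32F)),"(1/3 px)")
H=np.array([.5063,.2126]);k=plane(t,20+668/2,110+228/2,.042);print("knob",k,ctrl.get_state()["dq"].round(3))
E
```

```text
lid_edge_ctl ((0.004575142755960826, 0.018844214895693767), 0.9710436219639248) (1/3 px)
lid_far ((-0.04573195883521208, -0.03774192423293954), 0.9898645822893936) (1/3 px)
case ((0.02357653249586633, -0.004412534564139037), 0.9217843243916829) (1/3 px)
knob [ 0.49424836 -0.31782238  0.042     ] [ 0.018 -0.004  0.011  0.    -0.004 -0.002]
```

```bash
python3 -c "
from plant import ctrl
print(ctrl.sign_off(), ctrl.get_state()['time'])"
```

```text
the job is handed in; nothing more can be done
the job is handed in; nothing more can be done
```

I swung the lid back by its bar until it met the buffer at about 1.79 rad. I pressed it there with about 11 N at the handle (limit about 33 N), held it briefly and let go. I then lifted the knob out of the chamber by its head and lowered it to the tub floor, touching down at about 7 N. The job was handed in at about 24 s of the 72 s allowed.

Last checks:
- **Knob:** it stands upright near the middle of the tub, at about (0.494, -0.318).
- **Other things:** the post is still standing in the chamber, and the tub and nearby bystanders look undisturbed in the pictures.
- **Lid:** compared with the picture taken just after release, it moved less than 0.05 px over the next 12 s.
- **Not measured:** I could not read the force on the buffer after letting go. That the lid still bears on it rests on the earlier contact and on the lid not moving since.
- **Disagreement:** midway through the swing the bar pushed outward with about 13 N. It sat about 7 mm closer to the fingertips than I had assumed, so I corrected the arc.

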